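# Check that the film rollers of a microfilm reader run free

### The arm

A 6-joint arm with a two-finger parallel gripper is mounted at the origin on the work surface. World frame = base frame: x ahead of the robot, y to its left, z up, the work surface at z = 0. Lengths are in m, angles in rad, forces in N, time in s.
With the tool pointing down it reaches from about 0.275 to 0.85 m from the base axis. Payload 19 kg.
Tool frame: the origin (TCP) lies at the very end of the fingers, on their centre line; the grasp point (between the pads) lies env.pinch_z behind it (env.pinch_z is the distance from the TCP to the grasp point, in m); z points along the fingers, y is the line along which they close (so a half turn about z gives the same grasp; the last joint's range is limited). The gripper opens to 85 mm and grips with 20 to 120 N. Pads are 22 mm wide; open, the fingers measure 114 mm over their backs; the gripper's body (76 mm by 85 mm) begins 54 mm behind the grasp point. The pads swing forward as they close: fully open they stand 13 mm farther back than shut.
Start: joints at [1.201, 0.15, 1.437, -0, 1.554, -0.134], TCP at [0.134, 0.559, 0.231] pointing down, gripper open.
Joint ranges: [-2.8, 2.8], [-0.68, 2.1], [0.12, 2.68], [-1.39, 4.53], [0.16, 2.79], [-2.81, 2.81]. Speed limits (rad/s): [1.89, 1.89, 2.22, 3.01, 3.01, 3.01].

### API

Orientations are given as [roll, pitch, yaw] about the fixed x, y, z axes, in that order (R = Rz(yaw) Ry(pitch) Rx(roll)).
In Python, from rig import env, cams gives the robot as it stands.
- The arm moves only by the tool send_rows, never from a script. Its argument "increments" is a list that holds one entry, the list of rows, each a list of 4 numbers: the shift along the world's x, y, z in cm, then the turn about the world's z in degrees. A call has 1 to 20 rows; each row is the pose to reach, as a shift and turn from the pose commanded when the call began; what a row does not reach only later rows make up. A row lasts 1/12 s, in which the tool goes at most 41.7 mm and 7.16 degrees, less where a joint would pass 70% of its speed; a pose out of reach is approached as far as the arm can. A call with a gripper value outside its range is refused whole. "gripper" is the opening, from 0 (shut) to 1 (fully open), set as the call begins (left out, the last holds). The fingers move at their own pace and stop on an object; "newtons" is the grip in N (left out, the last holds). Time passes only in rows, so rows that repeat a pose let the fingers close. It gives the time, the measured TCP pose, the force, the opening and the grip force at its end, in the units of the state.
- env.sense(): the state, without advancing time (a new reading comes with each control period).
- cams.read_camera(name): name is "side" or "top"; returns (picture, depth): 420x560x3 uint8, red, green, blue; 420x560 float32, m along the optical axis (not along the pixel's ray), 0 where there is no reading.
- cams.get_calibration(name): a dict with "fx", "fy", "cx", "cy" (pixels), "R" (3x3) and "t" (3): a world point X has camera coordinates R X + t. Camera axes: x right, y down, z forward; pixel columns grow to the right and rows downward; lengths in m; the calibration is good to about 2 mm. A picture is of the moment at which its call begins. get_calibration takes no time and is no camera call.
- env.hand_in(): hands the job in; it is judged then, once.
The state is a dict: "clock": time; "joint_pos": joint angles; "qd": joint speeds; "joint_efforts": joint torques, N m; "eef_pos": TCP position; "ee_rot": TCP orientation; "force": force on the tool from outside, world axes, zero at the start; "torque": the same for the moment, N m; "finger_gap": finger opening in m; "finger_force": force on a finger pad.
Only numpy, scipy, OpenCV 4.12 (cv2) and the standard library are available. Lean on these libraries where they do the work, as an engineer would, in place of code of your own. Each camera call takes 0.05 s, during which the arm holds its last target. There are 200 camera calls.

### The job

Push the film tension lever off, round towards the bare supply spindle, until it lies parked clear behind the film track. Then draw your fingertips lightly along the film path the way the film runs, from the supply spindle towards the empty take-up spool, brushing over the top of each of the four guide rollers in turn so that every one plainly turns. Keep off the glass between the middle rollers, leave the parts on the magnetic strip alone, and leave the tension off.

Things in the scene. Friction and masses are not known exactly. Their poses are not given: they have to be found in the camera images.
- reader: beige microfilm reader, fixed, case 340 x 510 x 55 mm. Origin: centre of its underside; x from its front (robot side) to its back, y to the robot's left. The film track is a row along y at x -50 mm: bare supply spindle (y +215), guide1, guide2, glass, guide3, guide4, empty take-up spool (92 mm across, rim from y -169, top at z 151). Magnetic strip 370 mm long at x +120, top at z 70
- lever (a joint): film tension lever (rad): steel bar 8 mm thick that swings level about a post behind the track. At 0 (tension on) it points to the reader's front, its black nip roller (14 mm thick) 1 mm above guide2's roller; grows as its free end swings left, towards the supply spindle, then back; stop at 1.4, parked behind the track. Stays where left; about 1 N at the tab moves it. Starts at 0 to 0.2
- lever_pivot (a point): point on the lever's upright swing axis, at the height of the middle of its bar, 8 mm above the tops of rollers 2 and 3. To its right (towards the spool) stand a focus column and an empty lens clamp ring, their tops 4 to 9 mm lower than this point, 80 mm or more behind the track line
- lever_tab (a point): centre of the upright flat thumb tab at the lever's free end, 134 mm from the swing axis: 18 mm long along the bar, 5 mm thick across it, 30 mm high (15 mm above and below this point)
- glass: lower glass flat of the film gate, in the middle of the track between guide2 and guide3: 46 (x) x 50 (y) x 6 mm. Origin: centre of its top face, 10 mm below the tops of rollers 2 and 3
- guide1: first (next to the supply spindle) sprung guide roller unit. Origin: crown (top) of its roller at mid length, 95 mm left of the glass's middle, 104 mm above the reader's underside; axes as the reader's. Steel roller along x, 18 mm diameter, 36 mm long; fork cheeks end 6 mm below the crown. Pressed from above it sinks up to 6 mm on a spring (1.6 N to start, 5 N at the bottom), then is rigid
- guide2: second sprung guide roller unit. Origin: crown (top) of its roller at mid length, 40 mm left of the glass's middle, 116 mm above the reader's underside; axes as the reader's. Steel roller along x, 18 mm diameter, 36 mm long; fork cheeks end 6 mm below the crown. Pressed from above it sinks up to 6 mm on a spring (1.6 N to start, 5 N at the bottom), then is rigid
- guide3: third sprung guide roller unit. Origin: crown (top) of its roller at mid length, 40 mm right of the glass's middle, 116 mm above the reader's underside; axes as the reader's. Steel roller along x, 18 mm diameter, 36 mm long; fork cheeks end 6 mm below the crown. Pressed from above it sinks up to 6 mm on a spring (1.6 N to start, 5 N at the bottom), then is rigid
- guide4: fourth (next to the take-up spool) sprung guide roller unit. Origin: crown (top) of its roller at mid length, 95 mm right of the glass's middle, 104 mm above the reader's underside; axes as the reader's. Steel roller along x, 18 mm diameter, 36 mm long; fork cheeks end 6 mm below the crown. Pressed from above it sinks up to 6 mm on a spring (1.6 N to start, 5 N at the bottom), then is rigid
- roller1 (a joint): turn of the roller in guide1 (rad), 0 at the start, no stops; grows when its top moves the way the film runs (to the reader's -y, towards the take-up spool). It turns easily and coasts to rest at once
- roller2 (a joint): turn of the roller in guide2 (rad), 0 at the start, no stops; grows when its top moves the way the film runs (to the reader's -y, towards the take-up spool). It turns easily and coasts to rest at once
- roller3 (a joint): turn of the roller in guide3 (rad), 0 at the start, no stops; grows when its top moves the way the film runs (to the reader's -y, towards the take-up spool). It turns easily and coasts to rest at once
- roller4 (a joint): turn of the roller in guide4 (rad), 0 at the start, no stops; grows when its top moves the way the film runs (to the reader's -y, towards the take-up spool). It turns easily and coasts to rest at once
- spanner: loose steel spanner, 150 mm long, lying along the magnetic strip; bystander
- spare_roller: loose chrome roller, 18 mm diameter, 36 mm tall, standing on the magnetic strip; bystander
- lens_hood: loose black ring-shaped lens hood, 46 mm across, 26 mm tall, standing on the magnetic strip; bystander

How it is judged:
On the way, in this order (a step that is already met when the one before it is completed fails the run):
1. the tension lever is swung to its parked place (past 1.15 rad) (value of joint lever above 1.15 rad), for 0.2 s.
2. roller 1 has been turned by at least 0.6 rad the way the film runs (value of joint roller1 above 0.6 rad).
3. roller 2 has been turned by at least 0.6 rad the way the film runs (value of joint roller2 above 0.6 rad).
4. roller 3 has been turned by at least 0.6 rad the way the film runs (value of joint roller3 above 0.6 rad).
5. roller 4 has been turned by at least 0.6 rad the way the film runs (value of joint roller4 above 0.6 rad).
At the end, for the whole second after the job is handed in: the lever is still parked (past 1.15 of its 1.4 rad), all four rollers stand turned by more than 0.6 rad in the film's direction, turned in order from supply to take-up, and the three loose parts are within 12 mm of where they were (value of joint lever above 1.15 rad and value of joint each of roller1, roller2, roller3, roller4 above 0.6 rad and distance of each of spanner, spare_roller, lens_hood from where it was at the start of the episode below 0.012 m); the robot touches nothing.
It fails at once if a guide roller is pressed with more than 15 N (contact force between the fingers and guide1 above 15 N or contact force between the fingers and guide2 above 15 N or contact force between the fingers and guide3 above 15 N or contact force between the fingers and guide4 above 15 N).
It fails at once if the robot touches the glass (contact force between the arm and glass above 0.5 N).
It fails at once if a loose part on the magnetic strip is moved or lifted (distance of any of spanner, spare_roller, lens_hood from where it was at the start of the episode above 0.012 m).
It also fails if it takes over 48 s, if anything falls off the work surface, if the arm or the gripper's body presses on something with over 40 N, if the wrist force passes 120 N, or if a joint passes its speed limit or range.

## Working session

There is one attempt and no reset: what is moved stays moved. The work goes in short steps, Python scripts to look and compute and a tool call to move; the robot and the scene stay as the last step left them, time stands still between calls to the robot, and variables do not carry over. Pictures are saved under pics/ and viewed, at most 10 in all, crops included, and the job is handed in when it is done.

Besides the shell and the picture viewer there is one more tool, called after "Emit:" as a command line: name --argument value ..., lists and objects as JSON in quotes. send_rows: Moves the arm, as the interface text tells. Its arguments: {"type":"object","properties":{"increments":{"type":"array"},"gripper":{"type":"number"},"newtons":{"type":"number"}},"required":["increments"]}

```bash
mkdir -p pics
python3 - <<'E'
from rig import env,cams
import cv2,numpy as np
for n in("top","side"):
    p,d=cams.read_camera(n); cv2.imwrite(f"pics/{n}0.png",p[:,:,::-1]); np.save(f"{n}_d.npy",d)
    c=cams.get_calibration(n); print(n,c)
print(env.sense(),env.pinch_z)
E
```

```text
top {'fx': 383.0619414989878, 'fy': 383.0619414989878, 'cx': 276.70606481589795, 'cy': 214.41987873759024, 'R': array([[-0.01314538, -0.99975715, -0.01768756],
       [-0.99011595,  0.01548475, -0.13939378],
       [ 0.13963382,  0.01568035, -0.99007905]]), 't': array([0.07190978, 0.64912626, 0.67397169])}
side {'fx': 445.97099184791347, 'fy': 445.97099184791347, 'cx': 276.12770184295215, 'cy': 208.4810600262494, 'R': array([[-0.8849536 , -0.46555378, -0.01080747],
       [-0.26783987,  0.52783755, -0.80600827],
       [ 0.38094478, -0.71038525, -0.5918056 ]]), 't': array([0.5759233 , 0.22702032, 0.54485859])}
{'clock': 0.1, 'joint_pos': array([ 1.20102675e+00,  1.50927957e-01,  1.43790264e+00, -7.55723367e-06,
        1.55380099e+00, -1.33987005e-01]), 'qd': array([ 0.00011366,  0.00111524, -0.00251086,  0.00090044, -0.00033771,
        0.00066142]), 'joint_efforts': array([ 4.01863319e-03, -7.14370394e+01, -5.71803117e+01, -1.97210875e-04,
        6.97527270e-03, -8.16327656e-05]), 'eef_pos': array([0.1342632 , 0.55889781, 0.23077243]), 'ee_rot': array([-3.14056202e+00, -1.31299344e-04,  2.90581015e+00]), 'force': array([-0.39931662,  1.47228962, -0.53613117]), 'torque': array([-0.02723101, -0.00624031,  0.03379882]), 'finger_force': 0.0, 'finger_gap': 0.0851318026426132} 0.0187
```

View pics/top0.png

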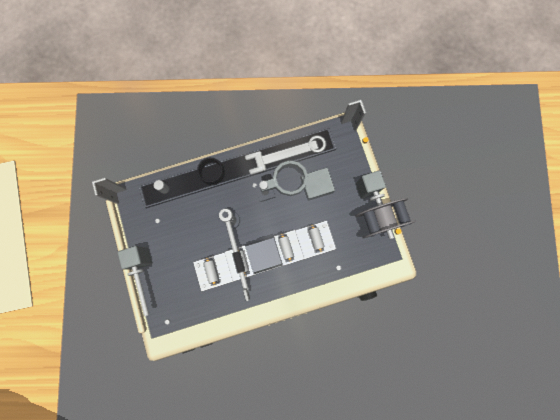

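View pics/side0.png

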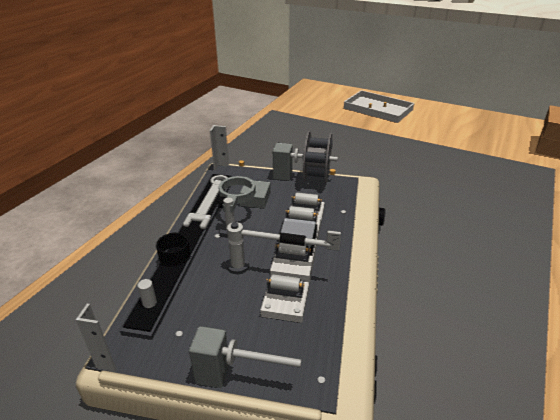

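The top view shows roller 1 at about (210,271), the nip over roller 2 at (238,262), the glass at (263,257), roller 3 at (287,247) and roller 4 at (317,238). The pivot is at (226,215) and the tab at (247,296). In the side view, the supply spindle is near and the spool far.

```bash
cat > h.py <<'E'
import numpy as np, cv2
from rig import env,cams
def pix(n,u,v,d):
    c=cams.get_calibration(n); return c["R"].T@(np.array([(u-c["cx"])/c["fx"]*d,(v-c["cy"])/c["fy"]*d,d])-c["t"])
def ray(n,u,v,z):
    c=cams.get_calibration(n); o=-c["R"].T@c["t"]; r=c["R"].T@np.array([(u-c["cx"])/c["fx"],(v-c["cy"])/c["fy"],1]); return o+r*(z-o[2])/r[2]
E
python3 - <<'E'
from h import *
d=np.load("top_d.npy"); p=cv2.imread("pics/top0.png")
for n,u,v in[("g1",210,271),("nip",238,262),("glass",263,257),("g3",287,247),("g4",317,238),("piv",226,215),("tab",247,296),("deck",340,268),("deck2",180,240),("spool",384,217)]:
    print(n,pix("top",u,v,np.median(d[v-1:v+2,u-1:u+2])).round(4))
a=p[190:320,180:350]; cv2.imwrite("pics/c1.png",cv2.resize(a,None,fx=4.6,fy=4.6,interpolation=cv2.INTER_CUBIC))
s=cv2.imread("pics/side0.png")[160:330,200:370]; cv2.imwrite("pics/c2.png",cv2.resize(s,None,fx=3.5,fy=3.5,interpolation=cv2.INTER_CUBIC))
E
```

```text
g1 [0.5468 0.1754 0.1077]
nip [0.5607 0.1249 0.1351]
glass [0.5689 0.0856 0.1104]
g3 [0.5847 0.045  0.1197]
g4 [ 0.5999 -0.0064  0.1069]
piv [0.6372 0.144  0.1403]
tab [0.5074 0.1092 0.1479]
deck [ 0.5488 -0.0502  0.062 ]
deck2 [0.6034 0.2397 0.0622]
spool [ 0.6319 -0.1171  0.1246]
```

View pics/c1.png

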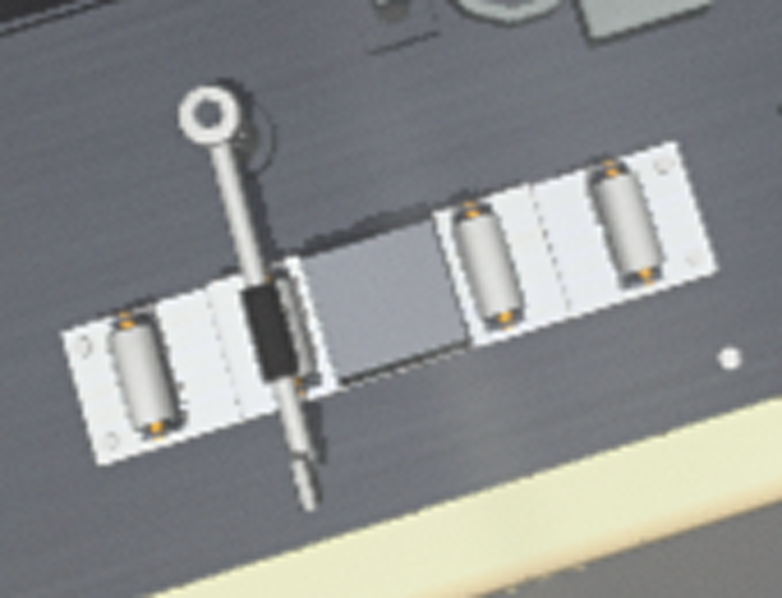

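The crop shows the roller centres clearly, at g1 (144,377), g3 (489,265) and g4 (627,222). The glass is at (387,297), the pivot at (208,115) and the tab at (305,483), with the lever slightly swung.

Run:
```python
from h import *
d=np.load("top_d.npy")
C=lambda u,v:(180+u/4.6,190+v/4.6)
print("mat",pix("top",480,250,d[250,480]).round(4),pix("top",300,370,d[370,300]).round(4))
ob=[("g1",144,377,.104,95),("g3",489,265,.116,-40),("g4",627,222,.104,-95),("glass",387,297,.106,0)]
P=[];y=[]
for n,u,v,z,yy in ob:
    q=ray("top",*C(u,v),z); P.append(q[:2]);y.append(yy/1000); print(n,q.round(4))
P=np.array(P);y=np.array(y)
A=np.c_[np.ones(4),y]; s=np.linalg.lstsq(A,P,rcond=None)[0]; print("centre,dir",s.round(4),np.linalg.norm(s[1]),"res",(A@s-P).round(4))
ey=s[1]/np.linalg.norm(s[1]); ex=np.array([ey[1],-ey[0]]); print("yaw deg",np.degrees(np.arctan2(ex[1],ex[0])))
for n,u,v,z in[("piv",208,115,.136),("tab",305,483,.139)]:
    q=ray("top",*C(u,v),z)[:2]; print(n,q,"in track frame",(q-s[0])@ex,(q-s[0])@ey)
# side cross-check depth heights
sd=np.load("side_d.npy")
for n,u,v in[("g1",286,282),("g4",306,196),("g3",301,211),("tab",334,234)]:
    print(n,pix("side",u,v,np.median(sd[v-1:v+2,u-1:u+2])).round(4))
```

```text
mat [ 0.5798 -0.3307  0.0058] [0.3594 0.0232 0.0023]
g1 [0.5451 0.1739 0.104 ]
g3 [0.5839 0.0461 0.116 ]
g4 [ 0.5997 -0.0055  0.104 ]
glass [0.5732 0.0839 0.106 ]
centre,dir [[ 0.5726  0.084 ]
 [-0.2871  0.9445]] 0.9871173174643769 res [[ 0.0002 -0.0001]
 [ 0.0002  0.0001]
 [ 0.0001 -0.0002]
 [-0.0006  0.0002]]
yaw deg 16.90576638395384
piv [0.63777705 0.14592565] in track frame 0.08036108053254697 0.04025063297728423
tab [0.50837154 0.11113504] in track frame -0.05356913327627994 0.04459444556784666
g1 [0.5411 0.1794 0.1045]
g4 [ 0.5969 -0.0024  0.1064]
g3 [0.5811 0.0505 0.117 ]
tab [0.5062 0.1123 0.1464]
```

View pics/c2.png

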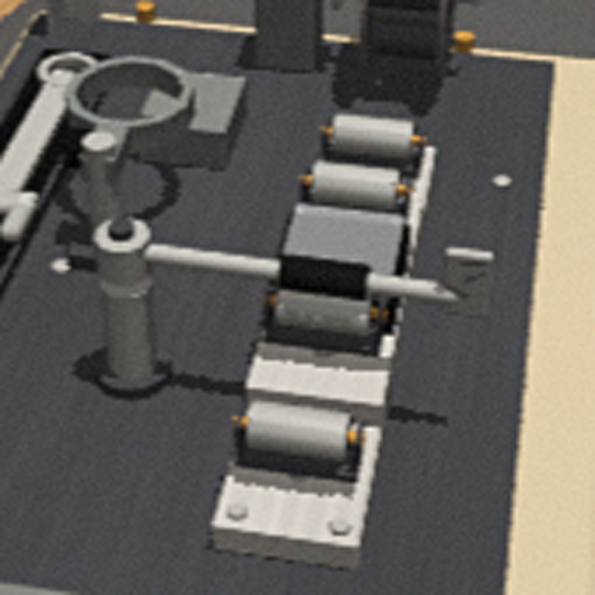

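The side crop confirms the lever starts near 0, with an upright tab at about (470,280) and nothing in its sweep. I'll move to a spot high on the spool side of the tab, with the fingers shut.

Emit:
send_rows --increments '[[[37.8, -47.5, 0, 30], [37.8, -47.5, 0, 30], [37.8, -47.5, 0, 30], [37.8, -47.5, 0, 30], [37.8, -47.5, 0, 30], [37.8, -47.5, 0, 30], [37.8, -47.5, 0, 30], [37.8, -47.5, 0, 30], [37.8, -47.5, 0, 30], [37.8, -47.5, 0, 30], [37.8, -47.5, 0, 30], [37.8, -47.5, 0, 30], [37.8, -47.5, 0, 30], [37.8, -47.5, 0, 30], [37.8, -47.5, 0, 30], [37.8, -47.5, 0, 30], [37.8, -47.5, 0, 30], [37.8, -47.5, 0, 30], [37.8, -47.5, 0, 30], [37.8, -47.5, 0, 30]]]' --gripper 0

```text
clock: 1.77
eef_pos: [0.5118, 0.0851, 0.2315]
ee_rot: [-3.142, 0.0, -2.852]
force: [-0.1, 0.0, -0.8]
finger_gap: 0.0001
finger_force: 0.0
```

Emit:
send_rows --increments '[[[0.1, -0.1, -3, 0], [0.1, -0.1, -6, 0], [0.1, -0.1, -9, 0], [0.1, -0.1, -10.5, 0], [0.1, -0.1, -11.5, 0], [0.1, -0.1, -11.5, 0], [0.1, -0.1, -11.5, 0], [0.1, -0.1, -11.5, 0]]]'

```text
clock: 2.43
eef_pos: [0.5139, 0.0834, 0.1177]
ee_rot: [-3.141, 0.002, -2.853]
force: [0.0, -0.0, 0.2]
finger_gap: 0.0001
finger_force: 0.0
```

Run:
```python
from h import *
p,d=cams.read_camera("side"); cv2.imwrite("pics/s1.png",cv2.resize(p[100:330,180:420,::-1],None,fx=2.5,fy=2.5))
# lever sweep rows (cm, deg) from here
O=np.array([.5727,.0840]);a=np.radians(16.9);ex=np.array([np.cos(a),np.sin(a)]);ey=np.array([-ex[1],ex[0]])
W=lambda q:O+ex*q[0]+ey*q[1]
s=env.sense();e=s["eef_pos"];print(e,s["force"])
for th in np.r_[0.03:1.32:19j]:
    q=np.array([.0804,.0402])+.136*np.array([-np.cos(th),np.sin(th)])-.017*np.array([np.sin(th),np.cos(th)])
    print(th.round(2),((W(q)-e[:2])*100).round(1),-np.degrees(th).round(0))
```

```text
[0.51397655 0.08326191 0.1177294 ] [-0.60301852  0.40754715 -0.04249876]
0.03 [-0.3  1.1] -2.0
0.1 [-0.6  2. ] -6.0
0.17 [-0.9  2.9] -10.0
0.25 [-1.1  3.9] -14.0
0.32 [-1.2  4.9] -18.0
0.39 [-1.3  5.8] -22.0
0.46 [-1.3  6.8] -26.0
0.53 [-1.2  7.8] -30.0
0.6 [-1.1  8.8] -35.0
0.68 [-0.9  9.7] -39.0
0.75 [-0.6 10.7] -43.0
0.82 [-0.2 11.6] -47.0
0.89 [ 0.2 12.5] -51.0
0.96 [ 0.7 13.3] -55.0
1.03 [ 1.2 14.2] -59.0
1.1 [ 1.8 14.9] -63.0
1.18 [ 2.4 15.7] -67.0
1.25 [ 3.1 16.4] -72.0
1.32 [ 3.9 17. ] -76.0
```

View pics/s1.png

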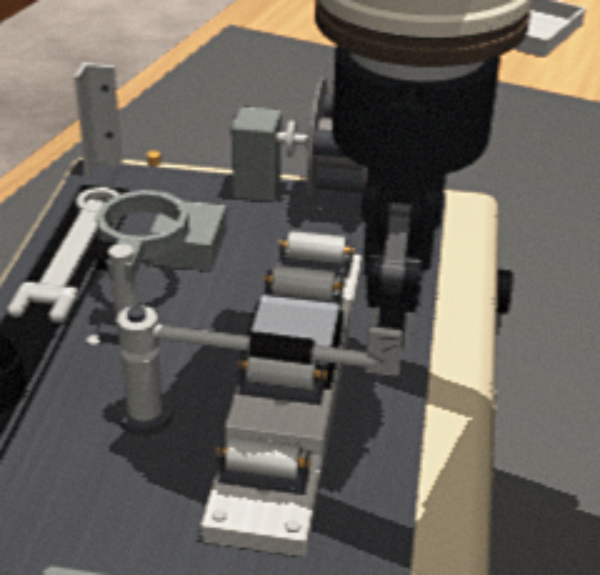

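The fingers stand just spool-side of the tab at (385,350), so I'll start the sweep.

Emit:
send_rows --increments '[[[-0.1, 0.5, 0, -1], [-0.3, 1.1, 0, -2], [-0.5, 1.6, 0, -4], [-0.6, 2.0, 0, -6], [-0.8, 2.5, 0, -8], [-0.9, 2.9, 0, -10], [-1.0, 3.4, 0, -12], [-1.1, 3.9, 0, -14], [-1.2, 4.9, 0, -18], [-1.3, 5.8, 0, -22], [-1.3, 6.8, 0, -26], [-1.2, 7.8, 0, -30], [-1.1, 8.8, 0, -35], [-1.1, 8.8, 0, -35]]]'

```text
clock: 3.65
eef_pos: [0.5028, 0.1724, 0.1174]
ee_rot: [3.141, 0.001, 2.815]
force: [-0.1, 0.5, -0.0]
finger_gap: 0.0001
finger_force: 0.0
```

Emit:
send_rows --increments '[[[0.2, 0.9, 0, -4], [0.5, 1.9, 0, -8], [0.9, 2.8, 0, -12], [1.3, 3.7, 0, -16], [1.8, 4.5, 0, -20], [2.3, 5.4, 0, -24], [2.9, 6.1, 0, -28], [3.5, 6.9, 0, -32], [4.2, 7.6, 0, -37], [5.0, 8.2, 0, -41], [5.0, 8.2, 0, -41], [5.0, 8.2, 0, -41]]]'

```text
clock: 4.65
eef_pos: [0.5525, 0.2528, 0.1166]
ee_rot: [3.141, 0.0, 2.107]
force: [0.5, -0.1, -0.5]
finger_gap: 0.0001
finger_force: 0.0
```

Run:
```python
from h import *
p,d=cams.read_camera("top"); cv2.imwrite("pics/t2.png",cv2.resize(p[130:330,90:350,::-1],None,fx=3,fy=3))
print(env.sense())
```

```text
{'clock': 4.7, 'joint_pos': array([ 3.02244639e-01,  2.78818652e-01,  1.51815784e+00, -1.71036034e-04,
        1.34452769e+00, -2.34063641e-01]), 'qd': array([-4.53561435e-04, -8.37720358e-03,  9.57542144e-03, -4.68027433e-05,
       -2.36601497e-03,  1.16511236e-02]), 'joint_efforts': array([ 3.01883966e-01, -7.91950750e+01, -5.48189950e+01,  2.80944194e-02,
       -3.94855777e-02,  2.68900199e-01]), 'eef_pos': array([0.55225548, 0.25258209, 0.11653759]), 'ee_rot': array([3.14154526e+00, 1.82653641e-04, 2.10714297e+00]), 'force': array([ 0.01822086,  0.39149884, -0.64407337]), 'torque': array([ 0.00903774, -0.02154048,  0.03193252]), 'finger_force': 0.0, 'finger_gap': 0.0002470328159028346}
```

View pics/t2.png

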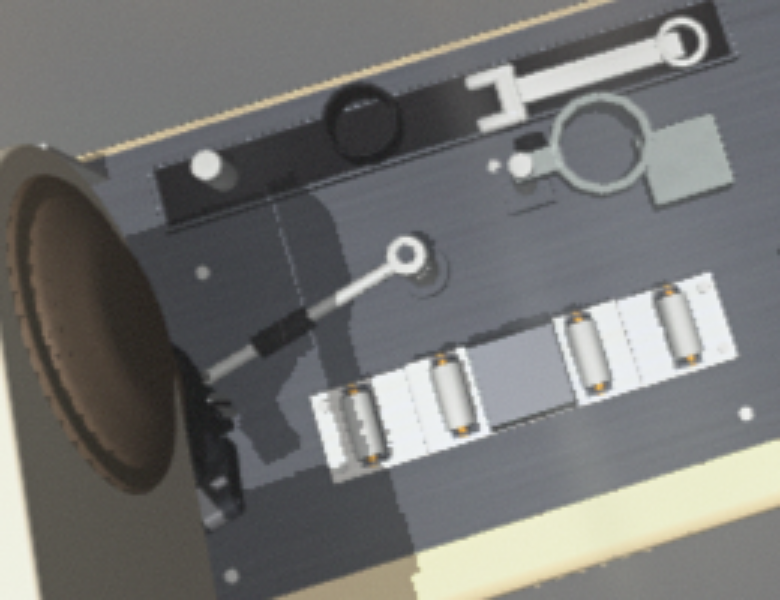

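The lever now lies at about 1.3 rad: pivot at (408,253), bar running to (205,378), clear of the track. I'll back off, rise and move over guide 1.

Emit:
send_rows --increments '[[[-0.8, -0.5, 0, 0], [-1.7, -1.1, 0, 0], [-2.6, -1.7, 0.5, 0], [-2.6, -1.7, 3, 0], [-2.6, -1.7, 5, 0], [-2.6, -1.7, 5, 0], [-1.5, -4.0, 5, -7], [-0.9, -7.0, 5, -14], [-0.9, -7.5, 3, -14], [-0.9, -7.5, 1, -14], [-0.9, -7.5, 0, -14], [-0.9, -7.5, -0.3, -14], [-0.9, -7.5, -0.3, -14], [-0.9, -7.5, -0.3, -14]]]'

```text
clock: 5.87
eef_pos: [0.5434, 0.1783, 0.1141]
ee_rot: [3.141, 0.0, 1.86]
force: [-0.6, -0.2, 0.7]
finger_gap: -0.0
finger_force: 0.0
```

Run:
```python
from h import *
p,d=cams.read_camera("side"); cv2.imwrite("pics/s3.png",cv2.resize(p[130:350,180:420,::-1],None,fx=2.5,fy=2.5))
s=env.sense();print(s["eef_pos"],s["ee_rot"],s["force"])
```

```text
[0.54359655 0.17838289 0.11433253] [3.14037902e+00 1.35902389e-04 1.85956581e+00] [-0.05393867  0.42320619 -1.04105482]
```

View pics/s3.png

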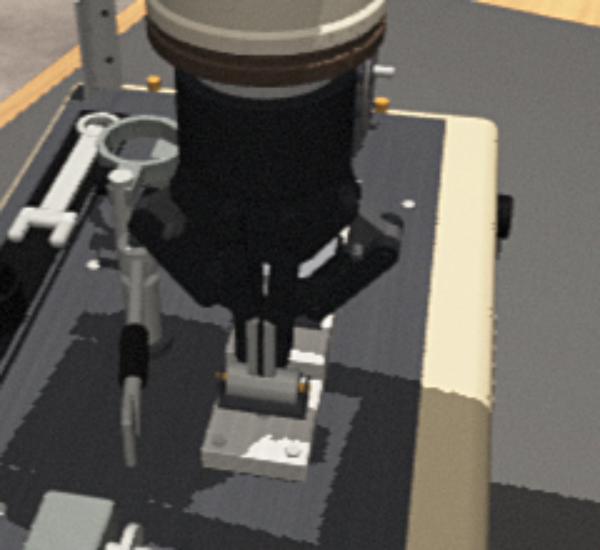

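The fingertips hang centred over roller 1 at (260,380), and the lever is parked at (130,400). Now I'll feel downward.

Emit:
send_rows --increments '[[[0, 0, -0.4, 0], [0, 0, -0.8, 0], [0, 0, -0.9, 0], [0, 0, -0.9, 0], [0, 0, -0.9, 0]]]'

```text
clock: 6.33
eef_pos: [0.5435, 0.1781, 0.1045]
ee_rot: [3.141, 0.0, 1.859]
force: [0.9, 0.8, 3.6]
finger_gap: -0.0002
finger_force: 1.5
```

Emit:
send_rows --increments '[[[0, 0, -0.1, 0], [0, 0, -0.1, 0], [0, 0, -0.2, 0], [0, 0, -0.2, 0], [0, 0, -0.2, 0]]]'

```text
clock: 6.75
eef_pos: [0.5435, 0.1781, 0.1024]
ee_rot: [3.141, 0.0, 1.859]
force: [1.7, 0.8, 3.6]
finger_gap: -0.0001
finger_force: 2.2
```

In contact at a safe 3.6 N. Now I'll drag along the film direction.

Emit:
send_rows --increments '[[[0.1, -0.2, 0, 0], [0.1, -0.4, 0, 0], [0.2, -0.6, 0, 0], [0.2, -0.8, 0, 0], [0.3, -1.0, 0, 0], [0.3, -1.2, 0, 0], [0.4, -1.4, 0, 0], [0.5, -1.6, 0, 0]]]'

```text
clock: 7.42
eef_pos: [0.5482, 0.1616, 0.1021]
ee_rot: [-3.141, 0.0, 1.859]
force: [-1.7, -2.8, 3.4]
finger_gap: -0.0002
finger_force: 1.8
```

Emit:
send_rows --increments '[[[0, -0.1, 1.5, 0], [0, -0.1, 3, 0], [0.6, -1.8, 3, 0], [1.2, -3.6, 3, 0], [1.2, -3.6, 2, 0], [1.2, -3.6, 1.6, 0], [1.2, -3.6, 1.4, 0], [1.2, -3.6, 1.3, 0], [1.2, -3.6, 1.2, 0], [1.2, -3.6, 1.2, 0], [1.2, -3.6, 1.2, 0]]]'

```text
clock: 8.33
eef_pos: [0.5601, 0.1264, 0.1144]
ee_rot: [-3.141, -0.0, 1.859]
force: [-2.4, -1.2, 4.5]
finger_gap: -0.0001
finger_force: 2.2
```

Emit:
send_rows --increments '[[[0.1, -0.2, 0, 0], [0.1, -0.4, 0, 0], [0.2, -0.6, 0, 0], [0.2, -0.8, 0, 0], [0.3, -1.0, 0, 0], [0.4, -1.2, 0, 0], [0.4, -1.4, 0, 0], [0.4, -1.4, 2, 0], [0.4, -1.4, 3, 0], [0.4, -1.4, 3, 0]]]'

```text
clock: 9.17
eef_pos: [0.5653, 0.112, 0.1465]
ee_rot: [3.138, 0.001, 1.858]
force: [-0.3, -0.4, -0.3]
finger_gap: 0.0
finger_force: 0.0
```

Emit:
send_rows --increments '[[[0.6, -2, 0, 0], [1.2, -4.2, 0, 0], [1.8, -6.2, 0, 0], [1.8, -6.2, 0, 0], [1.8, -6.2, -1.0, 0], [1.8, -6.2, -2.0, 0], [1.8, -6.2, -2.5, 0], [1.8, -6.2, -2.8, 0], [1.8, -6.2, -3.0, 0], [1.8, -6.2, -3.0, 0], [1.8, -6.2, -3.0, 0]]]'

```text
clock: 10.08
eef_pos: [0.5823, 0.0503, 0.1145]
ee_rot: [-3.142, 0.0, 1.859]
force: [-2.8, 0.1, 4.5]
finger_gap: -0.0001
finger_force: 2.1
```

Drag roller 3, lift, move over roller 4 and touch down.

Emit:
send_rows --increments '[[[0.1, -0.2, 0, 0], [0.1, -0.4, 0, 0], [0.2, -0.6, 0, 0], [0.2, -0.8, 0, 0], [0.3, -1.0, 0, 0], [0.4, -1.2, 0, 0], [0.4, -1.4, 0, 0], [0.5, -1.5, 2, 0], [0.9, -3, 2, 0], [1.6, -5.2, 2, 0], [1.6, -5.2, 1, 0], [1.6, -5.2, 0, 0], [1.6, -5.2, -0.5, 0], [1.6, -5.2, -0.9, 0], [1.6, -5.2, -1.1, 0], [1.6, -5.2, -1.2, 0], [1.6, -5.2, -1.2, 0], [1.6, -5.2, -1.2, 0]]]'

```text
clock: 11.58
eef_pos: [0.5984, -0.0017, 0.1027]
ee_rot: [3.141, 0.0, 1.859]
force: [-2.9, -0.8, 3.2]
finger_gap: -0.0003
finger_force: 2.1
```

Emit:
send_rows --increments '[[[0.1, -0.2, 0, 0], [0.1, -0.4, 0, 0], [0.2, -0.6, 0, 0], [0.2, -0.8, 0, 0], [0.3, -1.0, 0, 0], [0.4, -1.2, 0, 0], [0.4, -1.4, 0, 0]]]'

```text
clock: 12.17
eef_pos: [0.6025, -0.0163, 0.1022]
ee_rot: [-3.142, 0.0, 1.858]
force: [2.0, -0.3, 4.4]
finger_gap: 0.0002
finger_force: 2.1
```

Emit:
send_rows --increments '[[[0, 0, 2, 0], [0, 0, 5, 0], [-3, 0, 9, 0], [-6, 0, 12, 0], [-10, 0, 14, 0], [-14, 0, 14, 0], [-18, 0, 14, 0], [-18, 0, 14, 0], [-18, 0, 14, 0], [-18, 0, 14, 0], [-18, 0, 14, 0]]]'

```text
clock: 13.08
eef_pos: [0.4231, -0.0161, 0.242]
ee_rot: [-3.141, -0.0, 1.858]
force: [0.1, 0.1, -0.9]
finger_gap: -0.0003
finger_force: 0.0
```

Run:
```python
from h import *
p,d=cams.read_camera("top"); cv2.imwrite("pics/t4.png",cv2.resize(p[100:340,90:420,::-1],None,fx=2.4,fy=2.4))
```

```text
(no output)
```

View pics/t4.png

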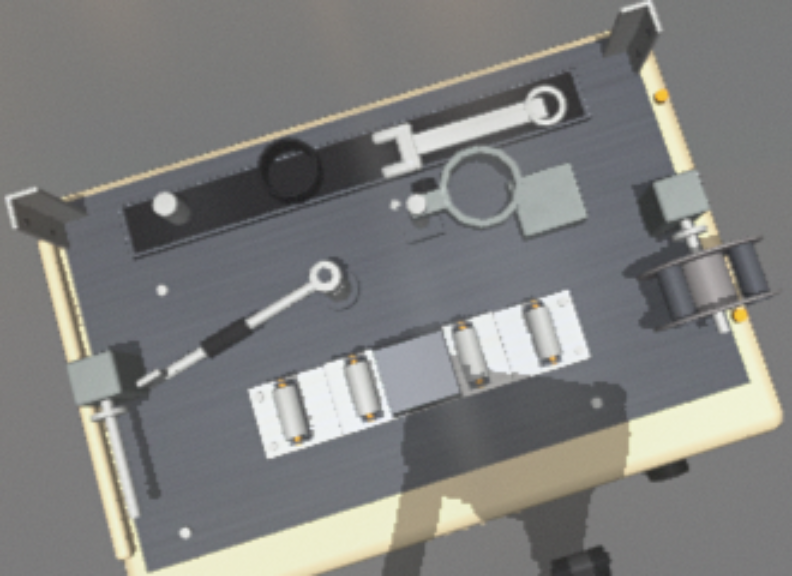

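The lever is parked: pivot at (325,275), tab at (148,380), about 1.3 rad. The loose parts are undisturbed and the arm is clear.

Run:
```python
from h import *
q=[ray("top",90+u/2.4,100+v/2.4,z)[:2] for u,v,z in((325,275,.136),(148,380,.139))]
v=q[1]-q[0];a=np.radians(16.9);th=np.arctan2(v@[-np.sin(a),np.cos(a)],-(v@[np.cos(a),np.sin(a)]));print(th)
if th>1.2: print(env.hand_in())
```

```text
1.3328332779977783
the job is handed in; nothing more can be done
None
```

The job is handed in: the lever is parked at about 1.33 rad and the loose parts look undisturbed. All four rollers were brushed in film order, with contact readings of about 3–4.5 N, but I had no direct reading of how far they turned, and the hand-in returned no verdict.

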